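# Nest a channel section open-down over two open-up ones in the storage rack

### The job

Stow the aluminium channel sections in the grey rack so that they lock together: slide the loose open-up channel sideways until it butts against the channel riveted to the rack, then turn the channel that stands on its side on the bench open-down over the two, so that one of its flanges hangs in each trough and it sits fully down. Finish with the ends of both loose channels home against the rack's end stop, and do not knock or shift the small brown bottles standing near the work.

Things in the scene. Friction and masses are not known exactly. Their poses are not given: they have to be found in the camera images.
- rack: Fixed grey storage rack. Origin: centre of the underside of its base plate, on the bench; x along the channels towards the end stop, y across, z up. Base plate 142 (x) x 144 (y) x 5 mm; end stop: upright across the +x end, face at x = +60 mm, top 41 mm above the bench. A channel is riveted on open-up along y = +42 mm; a second one butted against it has its centre line at y = -6 mm.
- fixed_mid (a point): Centre of the outline of the riveted channel, 20 mm above the bench; 120 mm long (ends at rack x -60 and +60 mm), 48 mm wide, 30 mm high, walls 4 mm. Outer faces at rack y = +18 and +66 mm; trough 40 mm wide (y = +22 to +62 mm); trough floor 9 mm, flange tops 35 mm above the bench.
- lower_channel: Loose aluminium channel like the riveted one (120 x 48 x 30 mm, walls 4 mm, about 0.12 kg), open-up on the rack's base plate on the -y side of the riveted one, 18 to 34 mm apart from it and up to about 7 mm short of the end stop; slides freely. Origin: centre of its underside; x along its length, y across, z up out of the opening.
- lower_mid (a point): Centre of lower_channel's outline, 15 mm above its underside (20 mm above the bench on the base plate).
- top_channel: Loose channel of the same size (about 0.12 kg), at first standing on one flange: 120 mm long (x), 30 deep (y), 48 tall (z). Web = upright wall on its +y side, outer face 15 mm from the middle; opening faces -y, roughly (within 40 degrees) as the rack's -y. y points up once it lies open-down. Origin: centre of underside at the start. Leaned about 40 degrees to its opening it topples over.
- top_mid (a point): Centre of top_channel's outline (half-way in length, depth and height): 24 mm above the bench at the start, and again 24 mm when it lies open-down, its flange edges on both trough floors. Standing on its side in a trough (it fits with 5 mm to spare each side): 33 mm, top at 57 mm.
- angle_section: Bystander, not needed: an L-shaped angle section of the same metal, 120 x 30 x 48 mm, standing on one leg on the bench; it has no top flange. Origin: centre of its underside. It and top_channel may stand in either of two places beside the rack.
- dye_bottle: Small brown bottle with white cap, 30 mm across, 66 mm tall, loose, to be left alone. Origin: centre of its underside.
- oil_bottle: Small brown bottle with black cap, 26 mm across, 58 mm tall, loose, to be left alone. Origin: centre of its underside.
Things that resemble listed ones, but are neither listed nor needed, are in the scene too. Leave any purple look-alike of the top_channel alone. What is shaped like the lower_channel but purple is not meant.

How it is judged (in metres and radians):
At the end, for the whole second after the job is handed in: top_channel open-down and level (0.06 rad), along the rack (0.07 rad), fully down (middle 21.5 to 27 mm up), a flange in each trough (rack y 0 to 36 mm); lower_channel flat, butted (rack y -8.2 to -4 mm, 0.06 rad); both home (rack x within 3.5 mm of 0) and at rest; bottles not shifted (angle between top_channel's own y axis and vertical below 0.06 rad and angle between the x axis of top_channel and the x axis of rack, either way round below 0.07 rad and x of top_mid in the frame of rack between -0.0035 and 0.0035 m and y of top_mid in the frame of rack between 0 and 0.036 m and z of top_mid in the frame of rack between 0.0215 and 0.027 m and angle between lower_channel's own z axis and vertical below 0.05 rad and angle between the x axis of lower_channel and the x axis of rack, either way round below 0.06 rad and x of lower_mid in the frame of rack between -0.0035 and 0.0035 m and y of lower_mid in the frame of rack between -0.0082 and -0.004 m and z of lower_mid in the frame of rack between 0.018 and 0.0225 m and linear speed of each of top_channel, lower_channel below 0.02 m/s); the robot touches nothing.
It fails at once if a small brown bottle is knocked over or shifted by more than 3 cm (distance of any of dye_bottle, oil_bottle from where it was at the start of the episode above 0.03 m or angle between any of dye_bottle, oil_bottle's own z axis and vertical above 0.5 rad).
It also fails if it takes over 54 s, if anything falls off the work surface, if the arm or the gripper's body presses on something with over 40 N, if the wrist force passes 120 N, or if a joint passes its speed limit or range.

### The arm

A 6-joint arm with a two-finger parallel gripper is mounted at the origin on a cart in front of the work surface, level with it; the furniture and walls round the work are solid. World frame = base frame: x ahead of the robot, y to its left, z up, the work surface at z = 0. Lengths are in mm, angles in rad, forces in N, time in s.
With the tool pointing down it reaches from about 350 to 800 mm from the base axis. Payload 7.3 kg.
Tool frame: the origin (TCP) lies midway between the tips of the shut fingers; the grasp point (between the pads) lies env.hold_point_z behind it (env.hold_point_z is the distance from the TCP to the grasp point, in mm); y points along the fingers, x is the direction in which the jaws open and shut, and the axes are right-handed (so a half turn about y gives the same grasp; the last joint's range is limited). The gripper opens to 85 mm and grips with 20 to 120 N. Pads are 22 mm wide; open, the fingers measure 114 mm over their backs; the gripper's body (76 mm by 85 mm) begins 54 mm behind the grasp point. The pads swing forward as they close: fully open they stand 13 mm farther back than shut.
Start: joints at [1.094, 0.342, 1.524, -0, 1.275, -0.146], TCP at [170.506, 496.56, 231.322] pointing down, gripper open.
Joint ranges: [-2.53, 2.53], [-0.77, 2.02], [0.04, 2.7], [-1, 4.14], [0.28, 2.66], [-3.11, 3.11]. Speed limits (rad/s): [2.57, 2.57, 3.14, 3.14, 3.14, 3.14].

### API

Orientations are given as a 3x3 rotation matrix whose columns are the frame's x, y, z axes.
In Python, from bench import env, vision, spotter gives the robot as it stands.
- The arm moves only by the tool move_arm, never from a script. Its argument "plan" is one flat list of numbers, 7 for each row, row after row: the opening, from 0 (shut) to 1 (fully open), then the shift along the tool's x, y, z in m, then the turn, a rotation vector about the tool's x, y, z in rad. A call has 1 to 20 rows; each row is the pose to reach, as a shift and turn from the pose measured when the call began, along the tool's axes at that moment; what a row does not reach only later rows make up. A row lasts 1/10 s, in which the tool goes at most 50 mm and 8.59 degrees, less where a joint would pass 70% of its speed; a pose out of reach is approached as far as the arm can. A call with a gripper value outside its range is refused whole. The fingers move at their own pace and stop on an object; the grip force is fixed at half the most. Time passes only in rows, so rows that repeat a pose let the fingers close. It gives the time, the measured TCP pose, the force and the opening at its end, in the units of the state.
- env.state(): the state, without advancing time (a new reading comes with each control period).
- vision.read_camera(name): name is "side" or "top" or "wrist"; returns a dict with "color" (480x640x3 uint8, red, green, blue), "z_map" (480x640 float32, mm along the optical axis (not along the pixel's ray), 0 where there is no reading), "K" (3x3 intrinsics, pixels), "camera_from_world" (4x4, takes a point from world to camera coordinates); the wrist camera has in their place "T_tool_cam" (4x4, takes a point from camera to tool coordinates, whose origin is the TCP and whose axes are the tool frame's). Camera axes: x right, y down, z forward; pixel columns grow to the right and rows downward; lengths in mm; the calibration is good to about 2 mm. A picture is of the moment at which its call begins: read the wrist's pose just before it.
- env.finish_job(): hands the job in, once; it reports no verdict.
Trained networks look in a picture, given as the dict that the camera call returned (one of the last four; its "shot" number tells which), for a name from the list of things; names that differ only in an ending like _2 or _b are one class to them, and where a whole thing is asked for, a point or a joint stands for the part that bears it (a point fixed in the world has none). Each returns a list of dicts, best first, with "confidence" (0 to 1); they miss things now and then, are a little off and sometimes report something else, mostly with a low value. They report only what shows in the picture. A call takes as long as a camera call. They do not tell look-alikes from the thing itself.
- spotter.spot_in(picture, label): "extent" ([centre column, centre row, width, height] in pixels, round what is visible of it).
- spotter.cut_out(picture, label): "region" (480x640 bool, what is visible of it) and "extent" ([centre column, centre row, width, height] in pixels, round what is visible of it).
The state is a dict: "time_s": time; "q": joint angles; "dq": joint speeds; "joint_efforts": joint torques, N m; "position": TCP position; "eef_rot": TCP orientation; "wrist_force": force on the tool from outside, world axes, zero at the start; "torque": the same for the moment, N m; "grip_width": finger opening in mm.
Only numpy, scipy, OpenCV 4.12 (cv2) and the standard library are available. Lean on these libraries where they do the work, as an engineer would, in place of code of your own. Each camera call takes 0.05 s, during which the arm holds its last target.

## Working session

There is one attempt and no reset: what is moved stays moved. The work goes in short steps, Python scripts to look and compute and a tool call to move; the robot and the scene stay as the last step left them, time stands still between calls to the robot, and variables do not carry over. Pictures are saved under pics/ and viewed, and the job is handed in when it is done.

Besides the shell and the picture viewer there is one more tool, called after "Emit:" as name(argument=value, ...) on one line, values as JSON. move_arm: Moves the arm, as the interface text tells. Its arguments: {"type":"object","properties":{"plan":{"type":"array"}},"required":["plan"]}

```bash
ls; mkdir -p pics; cat > h.py <<'E'
import numpy as np, cv2
from bench import env, vision, spotter
def save(p,name): cv2.imwrite('pics/'+name+'.png',cv2.cvtColor(p['color'],cv2.COLOR_RGB2BGR))
def cloud(p,T=None):
    z=p['z_map'].astype(float);K=np.array(p['K']);v,u=np.mgrid[0:480,0:640]
    P=np.stack([(u-K[0,2])/K[0,0]*z,(v-K[1,2])/K[1,1]*z,z],-1)
    if T is None: T=np.linalg.inv(np.array(p['camera_from_world']))
    W=P@T[:3,:3].T+T[:3,3]; W[z<=0]=np.nan
    return W
def wristT(st,p):
    T=np.eye(4);T[:3,:3]=np.array(st['eef_rot']);T[:3,3]=st['position']
    return T@np.array(p['T_tool_cam'])
E
python3 - <<'E'
from h import *
print(env.state(), env.hold_point_z)
for n in ['top','side']:
    p=vision.read_camera(n); save(p,n+'0'); np.savez(n+'0.npz',W=cloud(p),c=p['color'])
    for l in ['rack','lower_channel','top_channel','angle_section','dye_bottle','oil_bottle']:
        W=cloud(p)
        for r in spotter.cut_out(p,l):
            w=W[r['region']]; print(n,l,round(r['confidence'],2),np.round(r['extent']),np.round(np.nanmedian(w,0)),np.round(np.nanmin(w,0)),np.round(np.nanmax(w,0)))
E
```

```text
pics
{'time_s': 0.0, 'q': array([ 1.09398933e+00,  3.42713600e-01,  1.52501492e+00,  3.84011698e-05,
        1.27541768e+00, -1.45998531e-01]), 'dq': array([-7.82222678e-05, -2.63812350e-04, -3.56955627e-04, -1.14736758e-03,
        7.95705054e-06, -2.65738906e-04]), 'joint_efforts': array([ 1.02420112e-03, -4.33669388e+01, -2.46021312e+01, -1.53658320e-04,
        7.76424509e-03,  2.99401574e-05]), 'position': array([170.30393089, 496.18309195, 230.63143426]), 'eef_rot': array([[ 3.24817795e-01, -7.45635962e-04, -9.45776318e-01],
       [ 9.45775372e-01, -1.36341770e-03,  3.24818545e-01],
       [-1.53168456e-03, -9.99998793e-01,  2.62341798e-04]]), 'wrist_force': array([ 0.17524329,  0.35746789, -0.17202521]), 'torque': array([0.03385985, 0.0615824 , 0.03565533]), 'grip_width': 85.35540760514904} 18.700000000000003
top rack 0.9 [264. 232.  84.  81.] [548. 152.   8.] [464.  47.  -7.] [629. 218.  47.]
top lower_channel 0.89 [168. 255.  61.  53.] [495. 324.   4.] [446. 262.  -5.] [545. 388.  36.]
top lower_channel 0.8 [282. 230.  38.  68.] [550. 102.  10.] [486.  64.   0.] [616. 141. 
[... 858 characters left out ...]
160.  35.]
side top_channel 0.63 [308. 370.  94.  59.] [ 502. -253.   10.] [ 434. -284.   -5.] [ 561. -172.   49.]
side top_channel 0.58 [250. 192.  29.  46.] [367. 216.  43.] [345. 168.  -5.] [381. 382.  48.]
side top_channel 0.52 [406. 292.  18.  42.] [ 648. -101.   37.] [ 635. -108.   -2.] [665. -82.  66.]
side angle_section 0.88 [302. 304.  80.  50.] [ 488. -114.   12.] [ 425. -151.   -5.] [546. -34.  47.]
side dye_bottle 0.8 [403. 291.  20.  40.] [ 648. -101.   36.] [ 635. -108.   -1.] [665. -82.  66.]
side dye_bottle 0.48 [242. 230.  16.  28.] [366.  76.  31.] [353.  70.  -5.] [377. 175.  58.]
side oil_bottle 0.69 [242. 228.  14.  34.] [365.  76.  31.] [336.  70.  -4.] [377. 184.  58.]
```

View pictures.

```bash
python3 - <<'E'
import cv2
for n in ['top','side']:
    a=cv2.imread(f'pics/{n}0.png'); print(cv2.imwrite(f'pics/{n}0c.png',cv2.resize(a[130:450,110:530],(800,600),interpolation=cv2.INTER_CUBIC)))
E
```

```text
True
True
```

View pics/top0c.png

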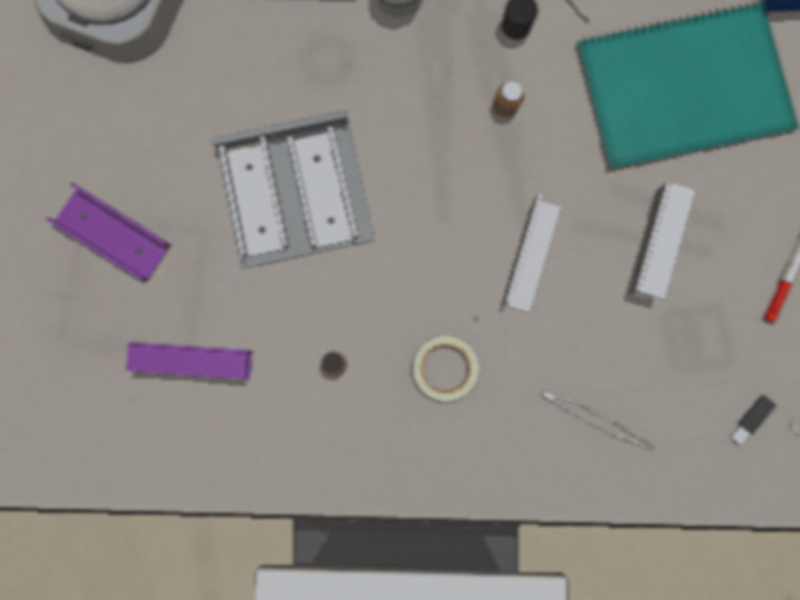

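View pics/side0c.png

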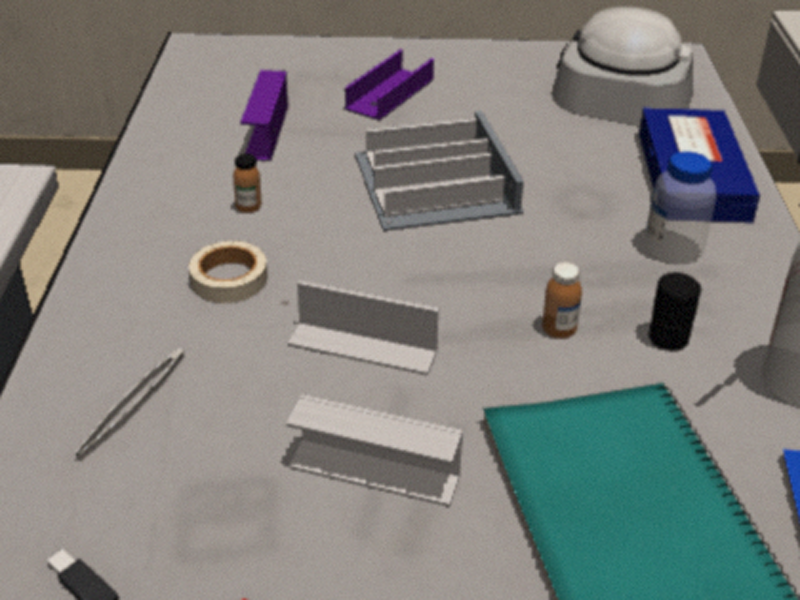

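```bash
python3 - <<'E'
import numpy as np,cv2
for n in ['top','side']:
    W=np.load(n+'0.npz')['W'].reshape(-1,3)
    W=W[~np.isnan(W[:,0])]
    def box(x0,x1,y0,y1,z0,z1):
        m=(W[:,0]>x0)&(W[:,0]<x1)&(W[:,1]>y0)&(W[:,1]<y1)&(W[:,2]>z0)&(W[:,2]<z1); return W[m]
    t=box(420,580,-300,-200,42,56); print(n,'top',len(t),cv2.minAreaRect(t[:,:2].astype(np.float32)),np.median(t,0))
    b=box(400,420,-100,0,-20,20);print('bench z',np.median(b,0))
    r=box(450,680,20,260,2.5,60); print('rack',len(r),cv2.minAreaRect(r[:,:2].astype(np.float32)),r[:,2].max())
    s=box(580,680,20,260,37.5,60); print('stop top',len(s),cv2.minAreaRect(s[:,:2].astype(np.float32)) if len(s)>5 else '')
E
```

```text
top top 968 ((500.2821044921875, -253.5336456298828), (30.833629608154297, 120.01296997070312), 74.51094818115234) [ 499.8450143  -253.12747464   48.47650535]
bench z [409.95463219 -49.98939255   0.66981746]
rack 6084 ((565.0433349609375, 139.9720458984375), (229.8214569091797, 239.91079711914062), 0.0065419538877904415) 46.69691785771761
stop top 296 ((596.4082641601562, 144.67581176757812), (39.0937614440918, 142.73623657226562), 12.781074523925781)
side top 1652 ((499.79302978515625, -252.3360595703125), (33.218746185302734, 120.09680938720703), 74.4232406616211) [ 501.43115367 -253.87618432   45.53220785]
bench z [409.84286205 -54.05920916  -2.47157263]
rack 3623 ((547.126953125, 132.20657348632812), (140.1884307861328, 146.9532928466797), 14.80089282989502) 40.70422001703332
stop top 123 ((610.388671875, 147.57009887695312), (8.639812469482422, 141.41744995117188), 13.630170822143555)
```

```bash
cat >> h.py <<'E'
from scipy.spatial.transform import Rotation as Ro
def tgt(yaw,tilt=0,axis=None):
    """tool pointing down, jaw x axis at yaw(deg)"""
    a=np.radians(yaw); x=np.array([np.cos(a),np.sin(a),0]); y=np.array([0,0,-1.]); z=np.cross(x,y)
    R=np.stack([x,y,z],1)
    if axis is not None: R=Ro.from_rotvec(np.radians(tilt)*np.array(axis)).as_matrix()@R
    return R
def rel(st,pos,R):
    R0=np.array(st['eef_rot']); d=R0.T@(np.array(pos)-np.array(st['position']))/1000
    return np.round(d,4).tolist()+np.round(Ro.from_matrix(R0.T@R).as_rotvec(),4).tolist()
def brief():
    s=env.state(); R=np.array(s['eef_rot'])
    print('t',round(s['time_s'],2),'pos',np.round(s['position'],1),'jaw',round(np.degrees(np.arctan2(R[1,0],R[0,0])),2),'down',np.round(R[:,1],3),'F',np.round(s['wrist_force'],1),'grip',round(s['grip_width'],1))
    return s
E
python3 - <<'E'
from h import *
p=vision.read_camera('wrist'); print(np.round(p['T_tool_cam'],3).tolist(), np.round(p['K'],1).tolist())
s=brief(); print(rel(s,[520,120,230],tgt(103)))
E
```

```text
[[1.0, 0.001, 0.001, -0.056], [-0.0, -0.304, 0.953, -142.845], [0.001, -0.953, -0.304, 76.851], [0.0, 0.0, 0.0, 1.0]] [[419.2, 0.0, 317.1], [0.0, 419.2, 235.7], [0.0, 0.0, 1.0]]
t 0.75 pos [170.5 496.6 231.3] jaw 71.05 down [ 0.  0. -1.] F [-0.5 -1.  -0.6] grip 84.9
[-0.2427, 0.0013, -0.4529, 0.0001, -0.5576, 0.0001]
```

Emit:
move_arm(plan=[0.3,-0.243,0,-0.453,0,-0.558,0,0.3,-0.243,0,-0.453,0,-0.558,0,0.3,-0.243,0,-0.453,0,-0.558,0,0.3,-0.243,0,-0.453,0,-0.558,0,0.3,-0.243,0,-0.453,0,-0.558,0,0.3,-0.243,0,-0.453,0,-0.558,0,0.3,-0.243,0,-0.453,0,-0.558,0,0.3,-0.243,0,-0.453,0,-0.558,0,0.3,-0.243,0,-0.453,0,-0.558,0,0.3,-0.243,0,-0.453,0,-0.558,0,0.3,-0.243,0,-0.453,0,-0.558,0,0.3,-0.243,0,-0.453,0,-0.558,0,0.3,-0.243,0,-0.453,0,-0.558,0,0.3,-0.243,0,-0.453,0,-0.558,0])

```text
time_s: 2.15
position: [519.2, 120.4, 231.3]
eef_rot: [[-0.226, -0.001, -0.974], [0.974, 0.0, -0.226], [0.001, -1.0, 0.0]]
wrist_force: [0.7, 1.2, -0.2]
grip_width: 25.4
```

```bash
python3 - <<'E'
from h import *
s=brief();p=vision.read_camera('wrist'); save(p,'w1'); W=cloud(p,wristT(s,p)); np.savez('w1.npz',W=W)
E
```

```text
t 2.15 pos [519.2 120.4 231.3] jaw 103.06 down [-0.001  0.    -1.   ] F [ 0.7  1.2 -0.2] grip 25.4
```

View pics/w1.png

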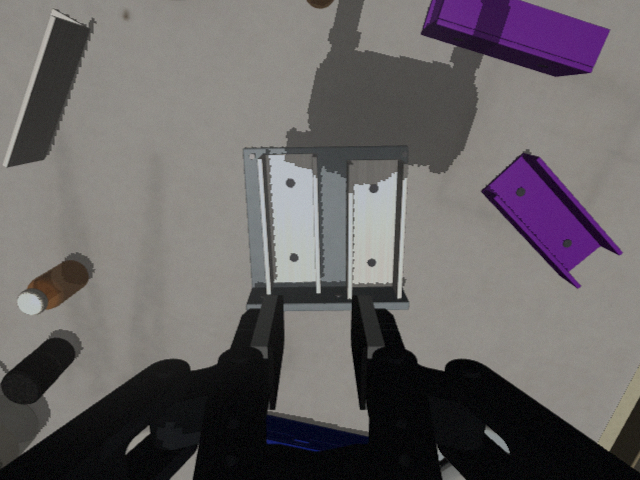

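```bash
python3 - <<'E'
from h import *
W=np.load('w1.npz')['W']
sub=W[145:312,240:412].reshape(-1,3); sub=sub[~np.isnan(sub[:,0])]
h,e=np.histogram(sub[:,2],bins=np.arange(-6,50,2)); print([(int(a),int(b)) for a,b in zip(e,h)])
t=sub[(sub[:,2]>31)&(sub[:,2]<38)]; print(len(t))
# PCA orientation from stop / flange lines: rotate by candidate yaw and histogram
for yaw in [12,12.5,13,13.5,14]:
    a=np.radians(yaw); ax=np.array([np.cos(a),np.sin(a)]); ay=np.array([-np.sin(a),np.cos(a)])
    v=t[:,:2]@ay; hh,_=np.histogram(v,bins=np.arange(v.min(),v.max(),1)); print(yaw,np.sort(hh)[::-1][:10].sum())
E
```

```text
[(-6, 0), (-4, 3), (-2, 981), (0, 1703), (2, 411), (4, 5667), (6, 1672), (8, 8834), (10, 1985), (12, 235), (14, 223), (16, 261), (18, 236), (20, 239), (22, 243), (24, 251), (26, 237), (28, 241), (30, 235), (32, 383), (34, 2245), (36, 457), (38, 159), (40, 750), (42, 117), (44, 0), (46, 0)]
3199
12 1337
12.5 1486
13 1639
13.5 1671
14 1686
```

```bash
cat >> h.py <<'E'
def clusters(v,gap=5):
    v=np.sort(v); c=np.split(v,np.where(np.diff(v)>gap)[0]+1); return c
E
python3 - <<'E'
from h import *
W=np.load('w1.npz')['W'][145:312,240:412]
m=(W[...,2]>33)&(W[...,2]<37.5)
n,lab,st,_=cv2.connectedComponentsWithStats(m.astype(np.uint8),connectivity=8)
for i in range(1,n):
    if st[i,4]>120:
        q=W[lab==i]; d=np.linalg.svd(q[:,:2]-q[:,:2].mean(0),full_matrices=False)[2][0]
        r=cv2.minAreaRect(q[:,:2].astype(np.float32)); print(st[i],np.round(q.mean(0),1),'ang',round(np.degrees(np.arctan(d[1]/d[0])),2),r)
m=(W[...,2]>39)&(W[...,2]<44); q=W[m]; print(cv2.minAreaRect(q[:,:2].astype(np.float32)),q.mean(0))
m=(W[...,2]>3.3)&(W[...,2]<44); q=W[m]; print(cv2.minAreaRect(q[:,:2].astype(np.float32)),q.mean(0))
E
```

```text
[ 18  13  14 137 672] [551.8  82.2  35.1] ang 14.74 ((554.7219848632812, 82.74639892578125), (120.462158203125, 4.3780107498168945), 14.624795913696289)
[ 72  12   9 136 638] [540.  124.4  35.2] ang 14.7 ((543.0347290039062, 125.15040588378906), (118.79776000976562, 3.997241497039795), 14.714466094970703)
[ 44  19  70 139 800] [552.6 151.3  35.2] ang 2.73 ((555.0146484375, 151.72732543945312), (54.08811569213867, 135.00265502929688), 78.49968719482422)
[132  18  37 138 763] [535.  196.9  35.2] ang 12.0 ((533.9159545898438, 199.9976043701172), (122.71910095214844, 30.61123275756836), 3.5406243801116943)
((609.0054321289062, 150.85763549804688), (9.026103973388672, 143.27548217773438), 13.927264213562012) [606.88466552 156.64381294  41.08170033]
((545.8720092773438, 134.84561157226562), (139.3319091796875, 143.921142578125), 13.947275161743164) [545.46697132 135.21041321  13.85106814]
```

```bash
python3 - <<'E'
from h import *
W=np.load('w1.npz')['W'][140:316,236:416].reshape(-1,3); W=W[~np.isnan(W[:,0])]
a=np.radians(13.95); c=np.array([545.9,134.8]); 
X=(W[:,:2]-c)@np.array([np.cos(a),np.sin(a)]); Y=(W[:,:2]-c)@np.array([-np.sin(a),np.cos(a)]); Z=W[:,2]
m=(Z>33.5)&(Z<37)&(X<52)
for k in clusters(Y[m],4):
    mm=m&(Y>=k[0])&(Y<=k[-1]); 
    if mm.sum()>60:
        print('Y',np.percentile(k,[2,50,98]).round(1),'X',np.percentile(X[mm],[0.5,99.5]).round(1), 'slope',np.degrees(np.polyfit(X[mm],Y[mm],1)[0]).round(2))
m=(Z>39.5)&(Z<44); print('stop X',np.percentile(X[m],[1,50,99]),'Y',np.percentile(Y[m],[1,99]))
m=(Z>3.5)&(Z<7); print('base X',np.percentile(X[m],[.3,99.7]),'Y',np.percentile(Y[m],[.3,99.7]))
E
```

```text
Y [-54.9 -52.6 -50.2] X [-63.6  51.2] slope 0.81
Y [-10.9  -8.7  -6.3] X [-64.3  51.1] slope 0.74
Y [18.1 20.  21.9] X [-58.4  51.4] slope -0.1
Y [61.9 63.8 65.9] X [-58.4  51.1] slope 0.03
stop X [60.90433706 64.35000727 69.08896919] Y [-70.07240371  70.84596459]
base X [-69.502816    61.80915665] Y [-71.59810469  70.62756864]
```

```bash
cat >> h.py <<'E'
RY=13.95; RO=np.array([547.2,135.1])
def r2w(x,y,z):
    a=np.radians(RY); return [RO[0]+x*np.cos(a)-y*np.sin(a), RO[1]+x*np.sin(a)+y*np.cos(a), z]
def w2r(p):
    a=np.radians(RY); d=np.asarray(p)[...,:2]-RO; return np.stack([d[...,0]*np.cos(a)+d[...,1]*np.sin(a),-d[...,0]*np.sin(a)+d[...,1]*np.cos(a)],-1)
E
python3 - <<'E'
from h import *
s=brief(); 
for z in (60,15): print(rel(s,r2w(-5,-52.6,z),tgt(104.4)))
E
```

```text
t 2.2 pos [519.2 120.7 231.4] jaw 103.1 down [-0.  0. -1.] F [-0.7  0.3  0.2] grip 25.6
[-0.045, 0.1714, -0.0264, -0.0001, -0.0227, 0.0004]
[-0.0451, 0.2164, -0.0264, -0.0001, -0.0227, 0.0004]
```

Emit:
move_arm(plan=[0.3,-0.045,0.13,-0.0265,0,-0.0227,0,0.3,-0.045,0.15,-0.0265,0,-0.0227,0,0.3,-0.045,0.171,-0.0265,0,-0.0227,0,0.3,-0.045,0.171,-0.0265,0,-0.0227,0,0.3,-0.045,0.171,-0.0265,0,-0.0227,0,0.3,-0.045,0.171,-0.0265,0,-0.0227,0,0.3,-0.045,0.185,-0.0265,0,-0.0227,0,0.3,-0.045,0.2,-0.0265,0,-0.0227,0,0.3,-0.045,0.216,-0.0265,0,-0.0227,0,0.3,-0.045,0.216,-0.0265,0,-0.0227,0,0.3,-0.045,0.216,-0.0265,0,-0.0227,0])

```text
time_s: 3.3
position: [556.1, 83.6, 17.5]
eef_rot: [[-0.25, 0.003, -0.968], [0.968, 0.0, -0.25], [-0.0, -1.0, -0.003]]
wrist_force: [-0.2, 0.1, 0.1]
grip_width: 25.6
```

Emit:
move_arm(plan=[0.15,0,0,0,0,0,0,0,0,0,0,0,0,0,0,0,0,0,0,0,0,0,0,0,0,0,0,0,0,0,0,0,0,0,0,0,0,0,0,0,0,0])

```text
time_s: 3.9
position: [557.4, 83.9, 19.6]
eef_rot: [[-0.25, 0.006, -0.968], [0.968, 0.001, -0.25], [-0.001, -1.0, -0.006]]
wrist_force: [-1.1, 1.2, 8.1]
grip_width: 2.2
```

```bash
python3 - <<'E'
from h import *
s=brief(); print(w2r(s['position']))
p=vision.read_camera('wrist'); save(p,'w2')
E
```

```text
t 3.9 pos [557.4  83.9  19.6] jaw 104.46 down [ 0.006  0.001 -1.   ] F [-1.1  1.2  8.1] grip 2.2
[ -2.4718125  -52.17196727]
```

View pics/w2.png

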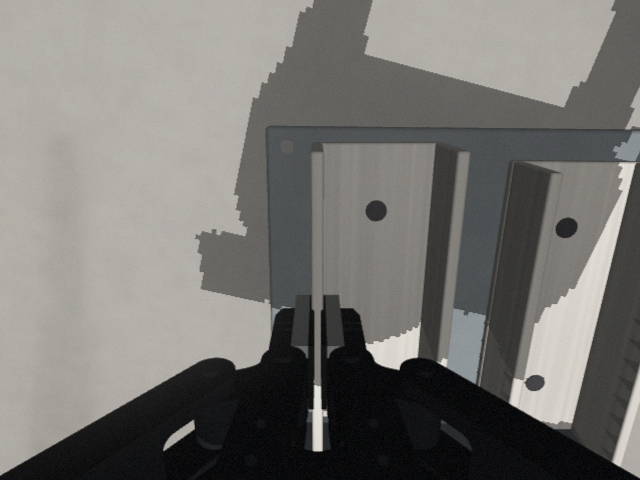

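Emit:
move_arm(plan=[0,0.005,0,0,0,0.009,0,0,0.01,0,0,0,0.009,0,0,0.015,0,0,0,0.009,0,0,0.02,0,0,0,0.009,0,0,0.023,0,0,0,0.009,0,0,0.023,0,0,0,0.009,0,0,0.023,0,0,0,0.009,0])

```text
time_s: 4.65
position: [551.6, 106.6, 19.7]
eef_rot: [[-0.241, 0.006, -0.97], [0.97, 0.001, -0.241], [-0.0, -1.0, -0.006]]
wrist_force: [0.4, 2.0, 2.1]
grip_width: 2.4
```

```bash
python3 - <<'E'
from h import *
s=brief(); print(w2r(s['position']))
E
```

```text
t 4.65 pos [551.6 106.6  19.7] jaw 103.96 down [ 0.006  0.001 -1.   ] F [0.4 2.  2.1] grip 2.4
[ -2.63189533 -28.7542792 ]
```

Emit:
move_arm(plan=[0,0,0,-0.002,0,0,0,0,0,0,-0.004,0,0,0,0,0,0,-0.005,0,0,0,0,0,0,-0.005,0,0,0,0,0.0015,0,-0.005,0,0,0,0,0.0015,0,-0.005,0,0,0,0,0.0015,0,-0.005,0,0,0])

```text
time_s: 5.35
position: [556.5, 108.7, 19.7]
eef_rot: [[-0.241, 0.007, -0.97], [0.971, 0.001, -0.241], [-0.001, -1.0, -0.007]]
wrist_force: [1.4, -4.4, -0.0]
grip_width: 2.2
```

```bash
python3 - <<'E'
from h import *
s=brief(); print(w2r(s['position']))
p=vision.read_camera('wrist'); save(p,'w3'); W=cloud(p,wristT(s,p))
m=(W[...,2]>33.5)&(W[...,2]<37.5); Q=w2r(W[m])
k=(Q[:,0]<20)&(Q[:,0]>-100)
for c in clusters(Q[k,1],2):
    if len(c)>60:
        mm=k&(Q[:,1]>=c[0])&(Q[:,1]<=c[-1]); print(np.percentile(c,[2,50,98]).round(1),np.percentile(Q[mm,0],[.5,2]).round(1),len(c))
E
```

```text
t 5.35 pos [556.5 108.7  19.7] jaw 103.95 down [ 0.007  0.001 -1.   ] F [ 1.4 -4.4 -0. ] grip 2.2
[  2.69386571 -27.86394331]
[-39.7 -28.  -16.6] [-60.2 -59.3] 2824
[13.7 17.5 21.5] [-60.1 -59.2] 5492
[61.2 63.1 65.7] [-59.8 -58.8] 3388
```

View pics/w3.png

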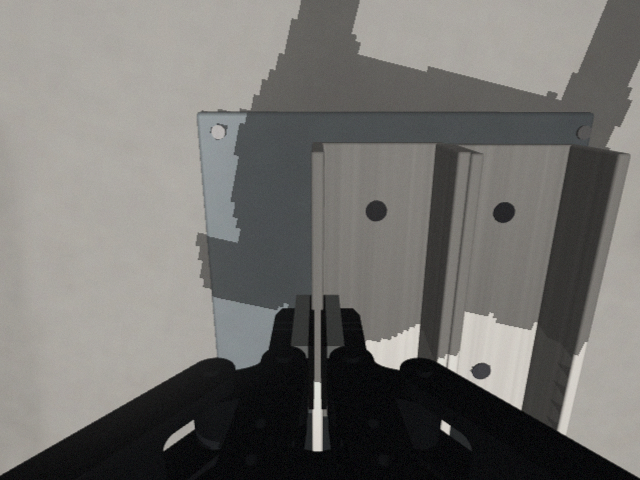

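```bash
python3 - <<'E'
from h import *
s=brief(); print(rel(s,[490,-235,200],tgt(74.5)))
E
```

```text
t 5.4 pos [556.5 108.7  19.7] jaw 103.95 down [ 0.007  0.001 -1.   ] F [ 1.4 -4.9  0.7] grip 2.5
[-0.3177, -0.181, 0.1461, 0.0072, 0.5139, 0.0008]
```

Emit:
move_arm(plan=[0.3,0,0,0,0,0,0,0.3,0,0,0,0,0,0,0.3,0,0,0,0,0,0,0.3,0,-0.02,0,0,0,0,0.3,0,-0.06,0,0,0,0,0.3,0,-0.1,0,0,0,0,0.3,-0.03,-0.14,0,0,0,0,0.3,-0.08,-0.18,0.03,0,0.1,0,0.8,-0.318,-0.18,0.146,0.0072,0.514,0,0.8,-0.318,-0.18,0.146,0.0072,0.514,0,0.8,-0.318,-0.18,0.146,0.0072,0.514,0,0.8,-0.318,-0.18,0.146,0.0072,0.514,0,0.8,-0.318,-0.18,0.146,0.0072,0.514,0,0.8,-0.318,-0.18,0.146,0.0072,0.514,0,0.8,-0.318,-0.18,0.146,0.0072,0.514,0,0.8,-0.318,-0.18,0.146,0.0072,0.514,0])

```text
time_s: 7.0
position: [490.0, -235.3, 198.8]
eef_rot: [[0.269, -0.0, -0.963], [0.963, 0.002, 0.269], [0.002, -1.0, 0.001]]
wrist_force: [0.5, 0.4, -1.2]
grip_width: 68.2
```

```bash
python3 - <<'E'
from h import *
s=brief()
p=vision.read_camera('wrist'); save(p,'w4'); W=cloud(p,wristT(s,p)); np.savez('w4.npz',W=W)
m=(W[...,2]>44)&(W[...,2]<52)&(abs(W[...,0]-500)<90)&(abs(W[...,1]+253)<60); q=W[m]; print(q.mean(0),cv2.minAreaRect(q[:,:2].astype(np.float32)))
E
```

```text
t 7.0 pos [ 490.  -235.3  198.8] jaw 74.4 down [-0.     0.002 -1.   ] F [ 0.5  0.4 -1.2] grip 68.2
[ 495.25461818 -250.34583364   48.21787241] ((498.8245849609375, -251.40756225585938), (29.993244171142578, 119.41124725341797), 74.26112365722656)
```

View pics/w4.png

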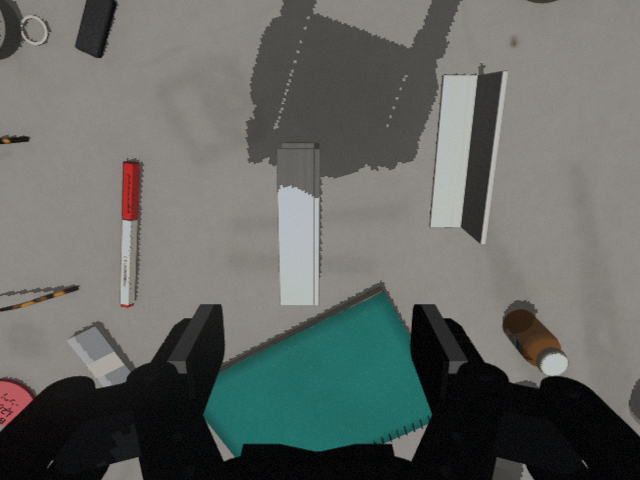

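```bash
python3 - <<'E'
from h import *
s=brief()
for z in (80,28): print(rel(s,[498.8,-251.4,z],tgt(74.26)))
E
```

```text
t 7.05 pos [ 490.2 -234.5  198.8] jaw 74.49 down [-0.     0.002 -1.   ] F [0.2 0.5 0.1] grip 68.1
[-0.0142, 0.1188, -0.0129, -0.0006, 0.0041, 0.0016]
[-0.0143, 0.1708, -0.0129, -0.0006, 0.0041, 0.0016]
```

Emit:
move_arm(plan=[0.7,-0.0142,0.05,-0.0129,0,0.004,0.0016,0.7,-0.0142,0.09,-0.0129,0,0.004,0.0016,0.7,-0.0142,0.119,-0.0129,0,0.004,0.0016,0.7,-0.0142,0.119,-0.0129,0,0.004,0.0016,0.7,-0.0142,0.14,-0.0129,0,0.004,0.0016,0.7,-0.0142,0.16,-0.0129,0,0.004,0.0016,0.7,-0.0142,0.172,-0.0129,0,0.004,0.0016,0.7,-0.0142,0.172,-0.0129,0,0.004,0.0016,0.7,-0.0142,0.172,-0.0129,0,0.004,0.0016])

```text
time_s: 7.95
position: [499.6, -251.3, 28.0]
eef_rot: [[0.271, 0.001, -0.963], [0.963, -0.001, 0.271], [-0.001, -1.0, -0.001]]
wrist_force: [0.8, -0.2, 1.0]
grip_width: 59.7
```

```bash
python3 - <<'E'
from h import *
s=brief(); print(rel(s,[498.8,-251.4,28],tgt(74.26)))
p=vision.read_camera('wrist'); save(p,'w5')
E
```

```text
t 7.95 pos [ 499.6 -251.3   28. ] jaw 74.3 down [ 0.001 -0.001 -1.   ] F [ 0.8 -0.2  1. ] grip 59.7
[-0.0003, -0.0, 0.0007, 0.0009, 0.0008, -0.0005]
```

View pics/w5.png

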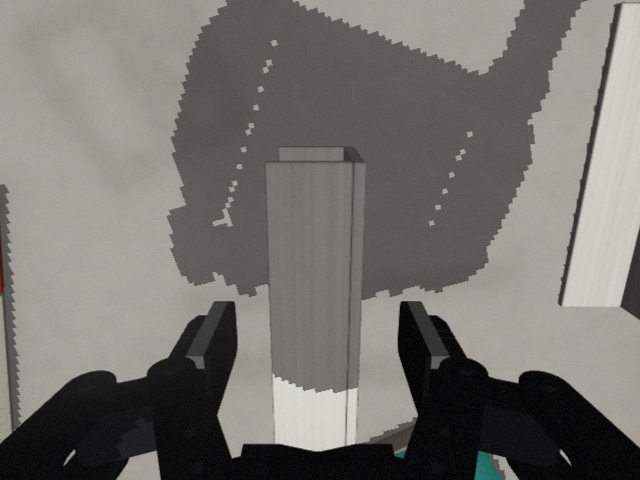

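Emit:
move_arm(plan=[0.4,0,0,0,0,0,0,0.2,0,0,0,0,0,0,0,0,0,0,0,0,0,0,0,0,0,0,0,0,0,0,0,0,0,0,0,0,0,0,0,0,0,0])

```text
time_s: 8.6
position: [500.4, -251.8, 29.5]
eef_rot: [[0.271, 0.003, -0.963], [0.963, -0.002, 0.271], [-0.001, -1.0, -0.004]]
wrist_force: [-0.4, 2.0, 6.0]
grip_width: 28.4
```

Emit:
move_arm(plan=[0,0,-0.02,0,0,0,0,0,0,-0.05,0,0,0,0,0,0,-0.07,0,0,0,0,0,0,-0.07,0,0,0,0])

```text
time_s: 9.0
position: [501.7, -252.7, 102.5]
eef_rot: [[0.271, 0.008, -0.963], [0.963, -0.005, 0.271], [-0.003, -1.0, -0.009]]
wrist_force: [1.1, 0.3, -1.6]
grip_width: 28.2
```

```bash
python3 - <<'E'
from h import *
s=brief()
p=vision.read_camera('wrist'); save(p,'w6');W=cloud(p,wristT(s,p)); np.savez('w6.npz',W=W)
p=vision.read_camera('side'); cv2.imwrite('pics/s6.png',cv2.cvtColor(cv2.resize(p['color'][200:480,180:500],(800,700))[:600],cv2.COLOR_RGB2BGR))
E
```

```text
t 9.0 pos [ 501.7 -252.7  102.5] jaw 74.27 down [ 0.008 -0.005 -1.   ] F [ 1.1  0.3 -1.6] grip 28.2
```

View pics/w6.png

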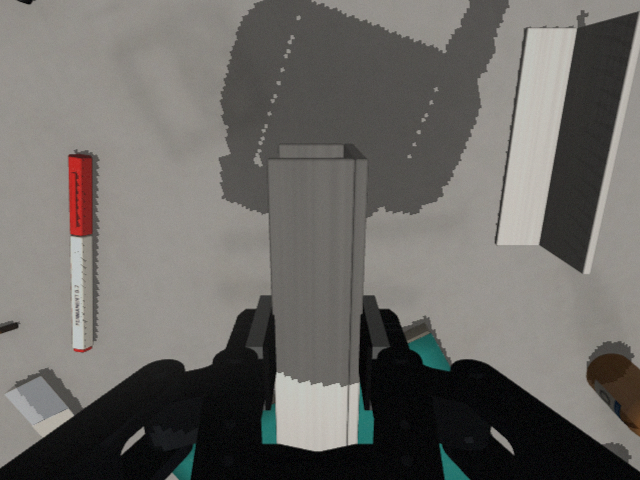

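View pics/s6.png

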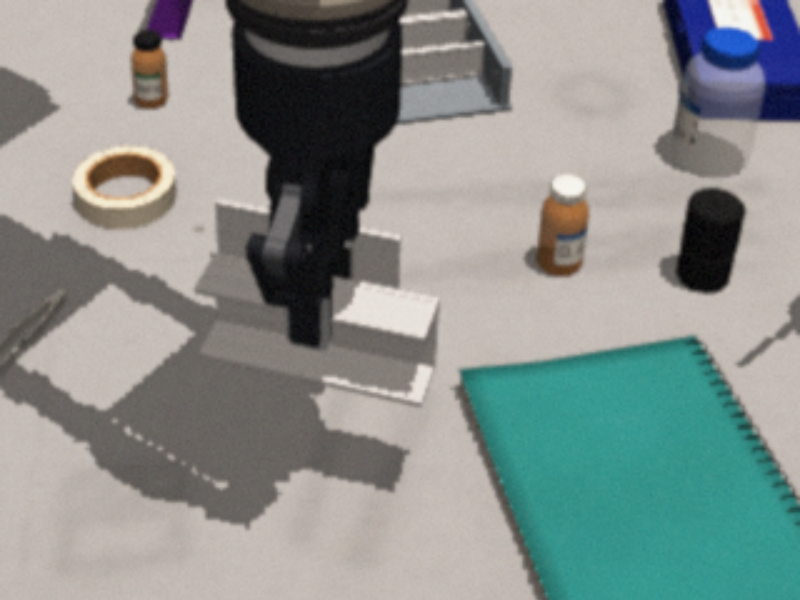

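```bash
python3 - <<'E'
from h import *
s=brief()
R=np.array(s['eef_rot']); W=np.load('w6.npz')['W'].reshape(-1,3)
T=(W-np.array([501.7,-252.7,102.5]))@R
T=T[~np.isnan(T[:,0])]
for a in range(-30,-10,2): print(a,((T[:,1]>=a)&(T[:,1]<a+2)&(abs(T[:,0])<40)).sum(),end='; ')
m=(T[:,1]>-24)&(T[:,1]<-14)&(abs(T[:,0])<25)&(T[:,2]>-80)&(T[:,2]<80)
q=T[m]; print(); m2=q[:,2]>10
print('y med',np.median(q[m2,1]),'x',np.percentile(q[m2,0],[1,99]),'z max',np.percentile(q[:,2],[99,99.8]))
A=np.polyfit(q[m2,2],q[m2,1],1); print('pitch',A)
# lateral edge line
import cv2
print(cv2.minAreaRect(q[m2][:,[0,2]].astype(np.float32)))
E
```

```text
t 9.1 pos [ 500.  -251.6   99.3] jaw 74.27 down [ 0.003 -0.002 -1.   ] F [ 0.6  0.3 -0.9] grip 28.5
-30 362; -28 378; -26 339; -24 300; -22 869; -20 23574; -18 2370; -16 204; -14 183; -12 171; 
y med -18.76489886927407 x [-16.38111455  16.62964874] z max [60.71716088 61.19021315]
pitch [ 6.70127628e-03 -1.90194588e+01]
((0.18956756591796875, 35.68573760986328), (51.3659553527832, 41.55616760253906), 89.99665069580078)
```

```bash
python3 - <<'E'
from h import *
s=brief()
print(r2w(-0.5,43,150),rel(s,r2w(-0.5,43,150),tgt(103.95)))
E
```

```text
t 9.1 pos [ 500.  -251.6   99.3] jaw 74.27 down [ 0.003 -0.002 -1.   ] F [ 0.6  0.3 -0.9] grip 28.5
[np.float64(536.3485191474451), np.float64(176.7112408287308), 150] [0.422, -0.0514, 0.0809, 0.0034, -0.518, -0.002]
```

Emit:
move_arm(plan=[0,0.02,-0.03,0,0,0,0,0,0.05,-0.051,0.01,0.003,-0.05,0,0,0.09,-0.051,0.018,0.003,-0.1,0,0,0.13,-0.051,0.025,0.003,-0.15,0,0,0.17,-0.051,0.033,0.003,-0.2,0,0,0.21,-0.051,0.04,0.003,-0.25,0,0,0.25,-0.051,0.048,0.003,-0.3,0,0,0.29,-0.051,0.055,0.003,-0.35,0,0,0.33,-0.051,0.063,0.003,-0.4,0,0,0.37,-0.051,0.07,0.003,-0.45,-0.002,0,0.4,-0.051,0.077,0.003,-0.49,-0.002,0,0.42,-0.051,0.081,0.003,-0.518,-0.002,0,0.422,-0.051,0.081,0.003,-0.518,-0.002,0,0.422,-0.051,0.081,0.003,-0.518,-0.002,0,0.422,-0.051,0.081,0.003,-0.518,-0.002])

```text
time_s: 10.6
position: [535.9, 175.7, 148.7]
eef_rot: [[-0.24, -0.001, -0.971], [0.971, -0.001, -0.24], [-0.0, -1.0, 0.001]]
wrist_force: [0.4, -0.7, -0.9]
grip_width: 28.6
```

```bash
python3 - <<'E'
from h import *
s=brief(); print(w2r(s['position']))
for z in (70,39): print(rel(s,r2w(-0.5,43,z),tgt(103.95)))
p=vision.read_camera('wrist'); save(p,'w7')
R=np.array(s['eef_rot']); W=cloud(p,wristT(s,p)).reshape(-1,3); T=(W-s['position'])@R
m=(T[:,1]>-24)&(T[:,1]<-14)&(abs(T[:,0])<25)&(T[:,2]>10)&(T[:,2]<80); q=T[m]; print(np.percentile(q[:,2],99.5),np.median(q[:,1]))
E
```

```text
t 10.6 pos [535.9 175.7 148.7] jaw 103.88 down [-0.001 -0.001 -1.   ] F [ 0.4 -0.7 -0.9] grip 28.6
[-1.20736312 42.11366205]
[0.0009, 0.0787, -0.0008, -0.0014, -0.0011, -0.0003]
[0.0009, 0.1097, -0.0009, -0.0014, -0.0011, -0.0003]
61.1869199437784 -18.983930358766045
```

View pics/w7.png

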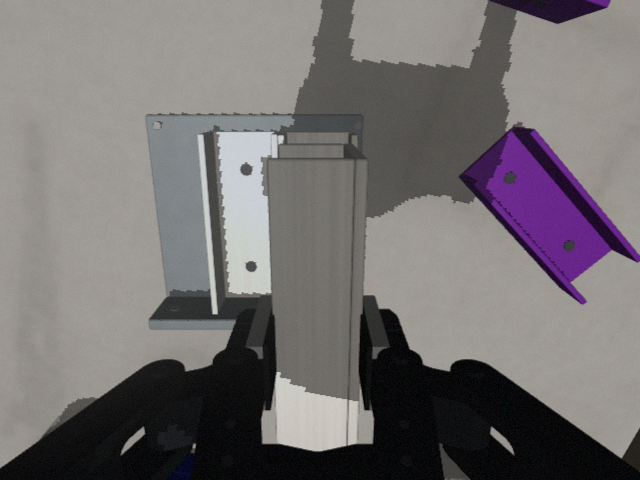

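Emit:
move_arm(plan=[0,0.001,0.035,0.0005,0,0,0,0,0.001,0.06,0.0005,0,0,0,0,0.001,0.075,0.0005,0,0,0,0,0.001,0.08,0.0005,0,0,0,0,0.001,0.085,0.0005,0,0,0,0,0.001,0.09,0.0005,0,0,0,0,0.001,0.095,0.0005,0,0,0,0,0.001,0.1,0.0005,0,0,0,0,0.001,0.104,0.0005,0,0,0,0,0.001,0.104,0.0005,0,0,0])

```text
time_s: 11.65
position: [534.9, 176.3, 44.5]
eef_rot: [[-0.24, -0.002, -0.971], [0.971, -0.001, -0.24], [-0.0, -1.0, 0.002]]
wrist_force: [0.2, 0.1, -1.1]
grip_width: 28.2
```

```bash
python3 - <<'E'
from h import *
s=brief(); print(w2r(s['position']))
p=vision.read_camera('side'); cv2.imwrite('pics/s8.png',cv2.cvtColor(cv2.resize(p['color'][150:300,240:440],(800,600)),cv2.COLOR_RGB2BGR))
E
```

```text
t 11.65 pos [534.9 176.3  44.5] jaw 103.87 down [-0.002 -0.001 -1.   ] F [ 0.2  0.1 -1.1] grip 28.2
[-1.99013714 42.93045947]
```

View pics/s8.png

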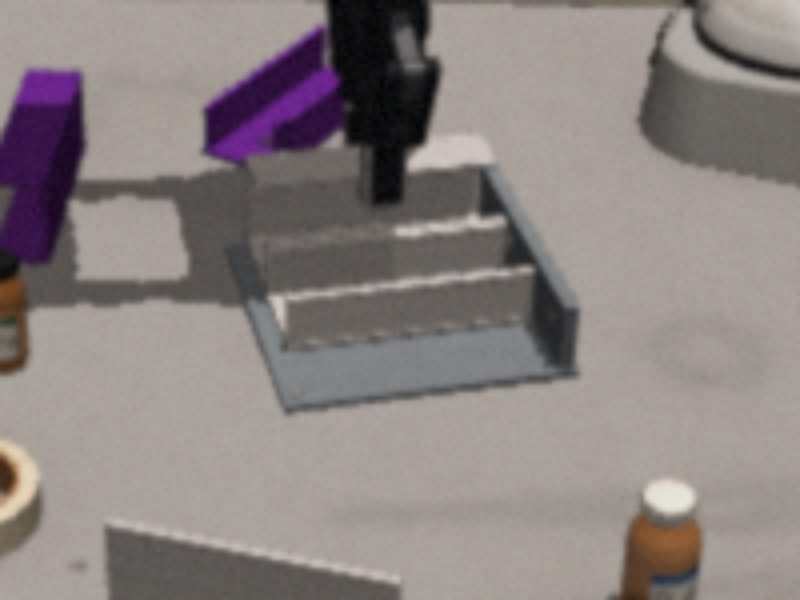

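Emit:
move_arm(plan=[0,0,0.002,0,0,0,0,0,0,0.004,0,0,0,0,0,0,0.006,0,0,0,0,0,0,0.006,0,0,0,0,0,0,0.006,0,0,0,0])

```text
time_s: 12.2
position: [535.1, 176.3, 38.8]
eef_rot: [[-0.24, -0.001, -0.971], [0.971, -0.001, -0.24], [-0.0, -1.0, 0.001]]
wrist_force: [0.1, 1.6, -1.2]
grip_width: 28.4
```

```bash
python3 - <<'E'
from h import *
s=brief(); print(w2r(s['position']))
E
```

```text
t 12.2 pos [535.1 176.3  38.8] jaw 103.86 down [-0.001 -0.001 -1.   ] F [ 0.1  1.6 -1.2] grip 28.4
[-1.78350938 42.91988872]
```

Emit:
move_arm(plan=[0,0,0.001,0,0,0,0,0,0,0.001,0,0,0,0,0.45,0,0.001,0,0,0,0,0.45,0,0.001,0,0,0,0,0.45,0,0,0,0,0,0,0.45,0,-0.02,0,0,0,0,0.45,0,-0.05,0,0,0,0,0.3,0,-0.075,0,0,0,0,0,0,-0.075,0,0,0,0])

```text
time_s: 13.1
position: [537.4, 176.8, 117.4]
eef_rot: [[-0.24, 0.006, -0.971], [0.971, 0.001, -0.24], [-0.001, -1.0, -0.006]]
wrist_force: [0.6, -0.3, 0.5]
grip_width: 12.2
```

```bash
cat >> h.py <<'E'
def rackrep(W):
    Q=w2r(W); Z=W[...,2]
    for lo,hi in ((33,37),(37,43),(54,60)):
        m=(Z>lo)&(Z<hi)&(Q[...,0]>-72)&(Q[...,0]<56)&(abs(Q[...,1])<75)
        for c in clusters(Q[m][:,1],2.5):
            if len(c)>80:
                mm=m&(Q[...,1]>=c[0])&(Q[...,1]<=c[-1]); X=Q[mm]
                print((lo,hi),'y',np.percentile(c,[2,50,98]).round(1),'x0',np.percentile(X[:,0],[.5,2]).round(1),'z',np.median(Z[mm]).round(1),'slope',np.degrees(np.polyfit(X[:,0],X[:,1],1)[0]).round(1),len(c))
E
python3 - <<'E'
from h import *
s=brief(); print(w2r(s['position']))
p=vision.read_camera('wrist'); save(p,'w9'); rackrep(cloud(p,wristT(s,p)))
p=vision.read_camera('side'); cv2.imwrite('pics/s9.png',cv2.cvtColor(cv2.resize(p['color'][150:300,240:440],(800,600)),cv2.COLOR_RGB2BGR))
E
```

```text
t 13.1 pos [537.4 176.8 117.4] jaw 103.87 down [ 0.006  0.001 -1.   ] F [ 0.6 -0.3  0.5] grip 12.2
[ 0.53632918 42.86127198]
(33, 37) y [-30.  -27.7 -25.9] x0 [-60.  -58.5] z 35.1 slope 0.0 1537
(33, 37) y [14.1 17.9 21.9] x0 [-59.6 -58.5] z 35.2 slope -0.1 2522
(33, 37) y [61.9 63.9 65.8] x0 [-59.5 -58.1] z 35.2 slope 0.2 1214
(54, 60) y [28.3 42.4 56.7] x0 [-63.  -61.7] z 57.3 slope -0.1 11584
```

View pics/w9.png

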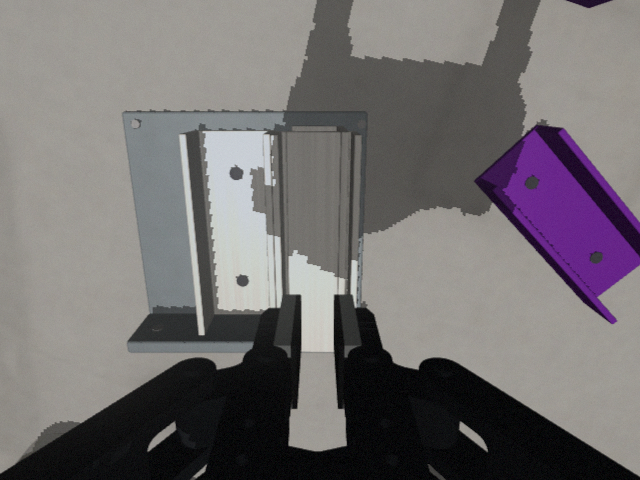

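View pics/s9.png

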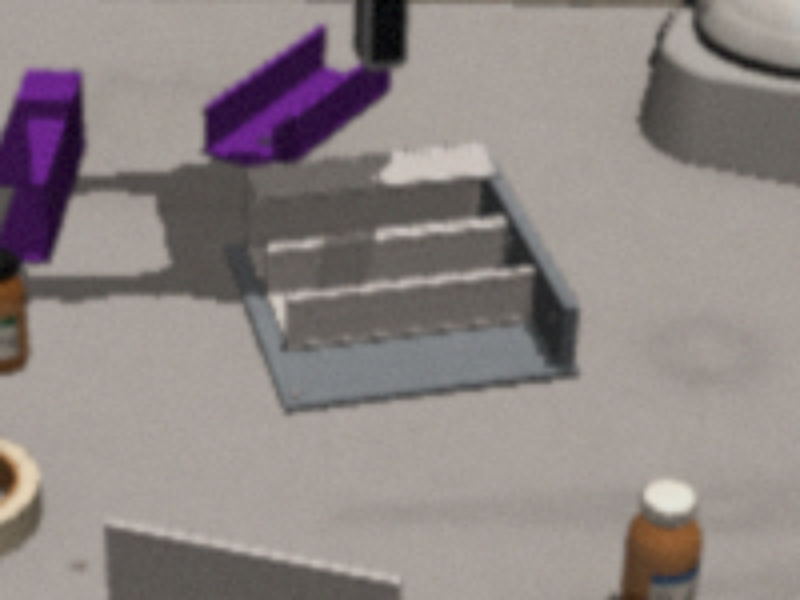

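Emit:
move_arm(plan=[0,0.03,0,0.002,0,0,0,0,0.041,0,0.002,0,0,0,0,0.041,0.03,0.002,0,0,0,0,0.041,0.055,0.002,0,0,0,0,0.041,0.068,0.002,0,0,0,0,0.041,0.068,0.002,0,0,0,0,0.041,0.068,0.002,0,0,0])

```text
time_s: 13.9
position: [523.8, 215.6, 46.2]
eef_rot: [[-0.24, -0.0, -0.971], [0.971, -0.001, -0.24], [-0.0, -1.0, 0.0]]
wrist_force: [0.0, 0.4, 0.1]
grip_width: -0.0
```

```bash
python3 - <<'E'
from h import *
s=brief(); print(w2r(s['position']))
E
```

```text
t 13.9 pos [523.8 215.6  46.2] jaw 103.86 down [-0.    -0.001 -1.   ] F [0.  0.4 0.1] grip -0.0
[-3.29170414 83.79691564]
```

Emit:
move_arm(plan=[0,-0.006,-0.004,0,0,0,0,0,-0.01,-0.004,0,0,0,0,0,-0.014,-0.004,0,0,0,0,0,-0.018,-0.004,0,0,0,0,0,-0.022,-0.004,0,0,0,0,0,-0.025,-0.004,0,0,0,0,0,-0.025,-0.004,0,0,0,0])

```text
time_s: 14.6
position: [529.7, 193.0, 52.3]
eef_rot: [[-0.239, 0.001, -0.971], [0.971, 0.003, -0.239], [0.003, -1.0, -0.001]]
wrist_force: [-7.0, 8.4, 14.9]
grip_width: -0.2
```

```bash
python3 - <<'E'
from h import *
s=brief(); print(w2r(s['position']))
p=vision.read_camera('side'); cv2.imwrite('pics/s10.png',cv2.cvtColor(cv2.resize(p['color'][150:300,240:440],(800,600)),cv2.COLOR_RGB2BGR))
E
```

```text
t 14.6 pos [529.7 193.   52.3] jaw 103.82 down [ 0.001  0.003 -1.   ] F [-7.   8.4 14.9] grip -0.2
[-3.03934627 60.42514338]
```

View pics/s10.png

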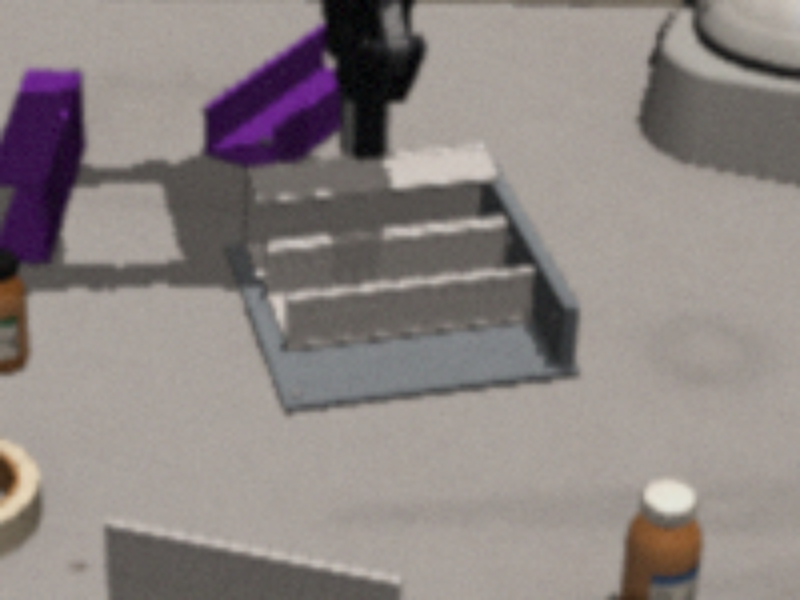

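Emit:
move_arm(plan=[0,0.012,0,0,0,0,0,0.5,0.012,-0.03,0,0,0,0,1,0.012,-0.06,0,0,0,0,1,-0.01,-0.06,0,0,0,0,1,-0.035,-0.06,0,0,0,0,1,-0.035,-0.06,0,0,0,0,1,-0.035,-0.06,0,0,0,0,1,-0.035,-0.06,0,0,0,0])

```text
time_s: 15.45
position: [537.7, 159.6, 112.0]
eef_rot: [[-0.239, 0.0, -0.971], [0.971, 0.003, -0.239], [0.003, -1.0, -0.001]]
wrist_force: [0.1, 1.4, -0.6]
grip_width: 85.5
```

```bash
python3 - <<'E'
from h import *
s=brief(); print(w2r(s['position']))
p=vision.read_camera('wrist'); save(p,'w11'); rackrep(cloud(p,wristT(s,p)))
print(rel(s,r2w(-2.5,24,37),tgt(103.95)))
E
```

```text
t 15.45 pos [537.7 159.6 112. ] jaw 103.84 down [ 0.     0.003 -1.   ] F [ 0.1  1.4 -0.6] grip 85.5
[-3.35685834 26.04540439]
(33, 37) y [-29.9 -27.7 -26. ] x0 [-59.9 -58.7] z 35.1 slope 0.0 1547
(33, 37) y [14.  17.9 21.8] x0 [-59.7 -58.2] z 35.2 slope 0.1 2860
(33, 37) y [61.9 63.7 65.8] x0 [-59.6 -58.1] z 35.1 slope 0.0 1512
(54, 60) y [27.8 42.3 56.6] x0 [-62.8 -61.4] z 57.3 slope -0.3 13226
[-0.0023, 0.075, -0.0008, 0.0009, -0.0019, 0.0029]
```

View pics/w11.png

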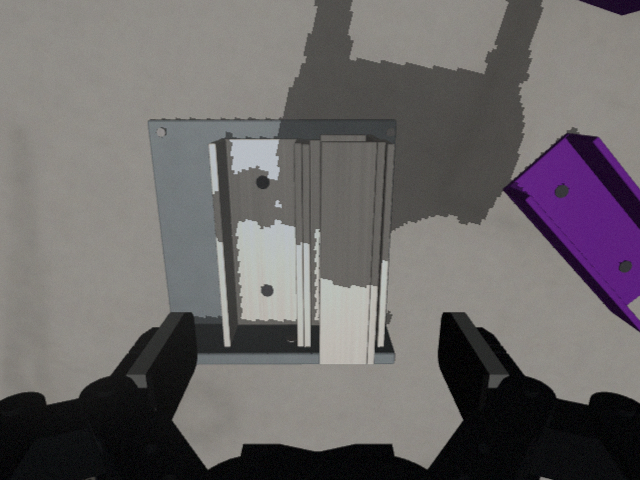

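Emit:
move_arm(plan=[1,-0.002,0.04,-0.0008,0,0,0,1,-0.002,0.07,-0.0008,0,0,0,1,-0.002,0.075,-0.0008,0,0,0,1,-0.002,0.075,-0.0008,0,0,0,1,-0.005,0.075,-0.0008,0,0,0,1,-0.01,0.075,-0.0008,0,0,0,1,-0.015,0.075,-0.0008,0,0,0,1,-0.02,0.075,-0.0008,0,0,0,1,-0.023,0.075,-0.0008,0,0,0,1,-0.023,0.075,-0.0008,0,0,0])

```text
time_s: 16.5
position: [544.3, 137.2, 37.2]
eef_rot: [[-0.239, 0.001, -0.971], [0.971, 0.003, -0.239], [0.003, -1.0, -0.001]]
wrist_force: [-0.3, -0.2, 1.0]
grip_width: 85.9
```

```bash
python3 - <<'E'
from h import *
s=brief(); print(w2r(s['position']))
p=vision.read_camera('wrist'); save(p,'w12'); rackrep(cloud(p,wristT(s,p)))
E
```

```text
t 16.5 pos [544.3 137.2  37.2] jaw 103.82 down [ 0.001  0.003 -1.   ] F [-0.3 -0.2  1. ] grip 85.9
[-2.3158882   2.71920465]
(33, 37) y [-30.  -27.9 -26.1] x0 [-60.1 -58.9] z 35.1 slope 0.0 3072
(33, 37) y [13.7 13.9 14.4] x0 [-60.4 -59.5] z 34.8 slope -0.1 435
(33, 37) y [61.5 63.2 65.6] x0 [-59.8 -58.9] z 35.1 slope -0.3 2132
(54, 60) y [-51.7 -40.5 -40. ] x0 [-13.3 -13.2] z 57.3 slope 10.2 557
(54, 60) y [12.9 20.9 45.2] x0 [-63.2 -62.4] z 57.5 slope -0.0 15007
```

View pics/w12.png

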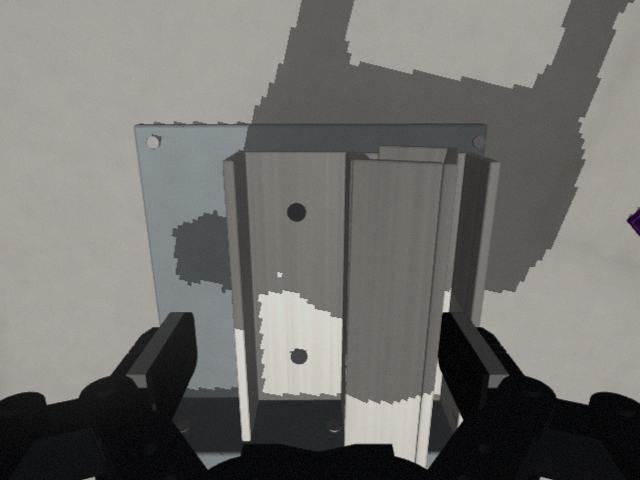

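Emit:
move_arm(plan=[1,-0.005,0,0,0,0,0,1,-0.009,0,0,0,0,0,1,-0.013,0,0,0,0,0,1,-0.016,0,0,0,0,0,1,-0.019,0,0,0,0,0,1,-0.021,0,0,0,0,0,1,-0.021,0,0,0,0,0])

```text
time_s: 17.25
position: [549.2, 116.7, 37.0]
eef_rot: [[-0.239, 0.0, -0.971], [0.971, 0.003, -0.239], [0.003, -1.0, -0.001]]
wrist_force: [-0.3, 0.9, -0.4]
grip_width: 85.2
```

```bash
python3 - <<'E'
from h import *
s=brief(); print(w2r(s['position']))
p=vision.read_camera('wrist'); save(p,'w13'); rackrep(cloud(p,wristT(s,p)))
E
```

```text
t 17.25 pos [549.2 116.7  37. ] jaw 103.81 down [ 0.     0.003 -1.   ] F [-0.3  0.9 -0.4] grip 85.2
[ -2.45703247 -18.30282187]
(33, 37) y [-30.1 -28.2 -26.3] x0 [-60.2 -58.9] z 35.1 slope 0.0 2926
(33, 37) y [61.4 63.1 65.6] x0 [-59.8 -58.8] z 35.0 slope 0.1 2733
(37, 43) y [-20.3   2.6  25.5] x0 [-63.3 -62. ] z 39.2 slope 0.1 37316
(54, 60) y [-67.5 -61.4 -61. ] x0 [-13.5 -13.3] z 57.1 slope 8.4 533
(54, 60) y [23.7 24.2 35.6] x0 [-13.3 -13.2] z 57.4 slope -10.5 559
```

View pics/w13.png

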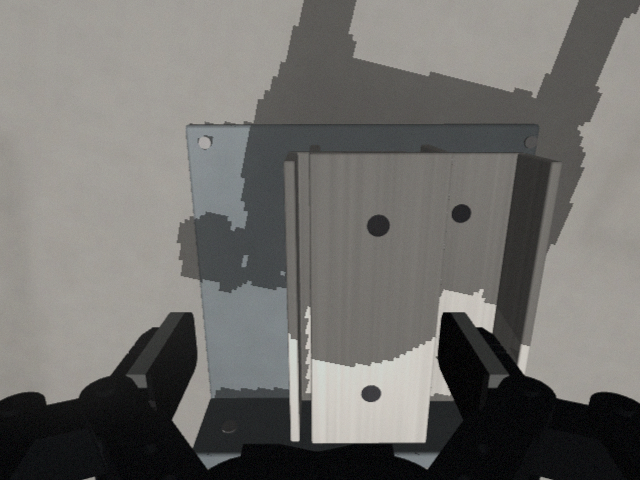

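```bash
python3 - <<'E'
from h import *
s=brief()
print(rel(s,r2w(-3,2.6,60),tgt(103.95)))
E
```

```text
t 17.3 pos [549.2 116.9  37. ] jaw 103.82 down [ 0.     0.003 -1.   ] F [ 0.4  0.  -0.2] grip 85.0
[0.0208, -0.0229, 0.0006, 0.0012, -0.0023, 0.0028]
```

Emit:
move_arm(plan=[1,0,-0.035,0,0,0,0,0.58,0.0208,-0.035,0.0006,0,-0.0023,0.0028,0.58,0.0208,-0.035,0.0006,0,-0.0023,0.0028,0.58,0.0208,-0.035,0.0006,0,-0.0023,0.0028,0.58,0.0208,-0.035,0.0006,0,-0.0023,0.0028,0.58,0.0208,-0.035,0.0006,0,-0.0023,0.0028])

```text
time_s: 17.9
position: [543.5, 136.4, 71.5]
eef_rot: [[-0.241, 0.0, -0.971], [0.971, 0.0, -0.241], [-0.0, -1.0, -0.0]]
wrist_force: [0.5, 0.4, 0.7]
grip_width: 49.4
```

```bash
python3 - <<'E'
from h import *
s=brief(); print(w2r(s['position']))
p=vision.read_camera('wrist'); save(p,'w14'); W=cloud(p,wristT(s,p)); rackrep(W)
T=(W.reshape(-1,3)-s['position'])@np.array(s['eef_rot']); T=T[~np.isnan(T[:,0])]
for sgn in (-1,1):
    m=(T[:,0]*sgn>15)&(T[:,0]*sgn<50)&(abs(T[:,2])<14)&(T[:,1]<9)
    q=T[m]; print(sgn,len(q),'y(down) max',np.percentile(q[:,1],[50,95,99,100]).round(1),'x',np.percentile(q[:,0],[1,50,99]).round(1),'z',np.percentile(q[:,2],[1,99]).round(1))
E
```

```text
t 17.9 pos [543.5 136.4  71.5] jaw 103.93 down [ 0.  0. -1.] F [0.5 0.4 0.7] grip 49.4
[-3.32293564  2.1495198 ]
(33, 37) y [-30.  -27.9 -26.1] x0 [-60.2 -58.9] z 35.1 slope 0.1 2122
(33, 37) y [61.7 63.5 65.7] x0 [-59.7 -58.6] z 35.1 slope 0.1 1885
(37, 43) y [-20.1   2.8  25.7] x0 [-63.2 -61.9] z 39.3 slope 0.1 25978
-1 12710 y(down) max [-55.8 -15.3  -7.6  -2.2] x [-49.9 -39.3 -24.4] z [-11.2  12.8]
1 13410 y(down) max [-56.3 -15.9  -7.9  -2.9] x [24.2 40.  49.9] z [-11.2  12.9]
```

View pics/w14.png

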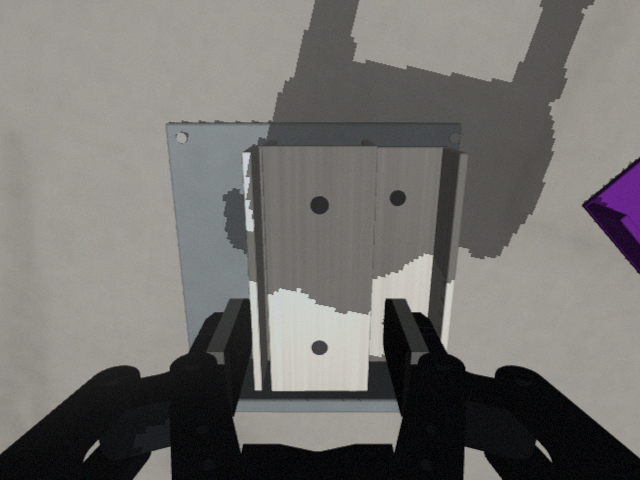

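Emit:
move_arm(plan=[0.72,0.0005,0.01,0,0,0,0,0.72,0.0005,0.02,0,0,0,0,0.72,0.0005,0.03,0,0,0,0,0.72,0.0005,0.036,0,0,0,0,0.72,0.0005,0.037,0,0,0,0,0.72,0.0005,0.037,0,0,0,0])

```text
time_s: 18.55
position: [543.3, 136.9, 34.2]
eef_rot: [[-0.241, -0.0, -0.971], [0.971, 0.0, -0.241], [0.0, -1.0, 0.0]]
wrist_force: [-0.4, 0.7, 0.2]
grip_width: 61.1
```

```bash
python3 - <<'E'
from h import *
s=brief(); print(w2r(s['position']))
E
```

```text
t 18.55 pos [543.3 136.9  34.2] jaw 103.92 down [-0.  0. -1.] F [-0.4  0.7  0.2] grip 61.1
[-3.33600862  2.66352001]
```

Emit:
move_arm(plan=[0.6,0,0,0,0,0,0,0.55,0,0,0,0,0,0,0.5,0,0,0,0,0,0,0.5,0,0,0,0,0,0])

```text
time_s: 18.95
position: [543.6, 136.9, 35.3]
eef_rot: [[-0.241, 0.001, -0.971], [0.971, 0.0, -0.241], [-0.0, -1.0, -0.001]]
wrist_force: [-2.1, -0.3, 6.3]
grip_width: 44.2
```

```bash
python3 - <<'E'
from h import *
s=brief(); print(w2r(s['position']))
p=vision.read_camera('wrist'); save(p,'w15'); W=cloud(p,wristT(s,p)); rackrep(W)
E
```

```text
t 18.95 pos [543.6 136.9  35.3] jaw 103.92 down [ 0.001  0.    -1.   ] F [-2.1 -0.3  6.3] grip 44.2
[-3.01665412  2.63795116]
(33, 37) y [-30.  -27.9 -26.1] x0 [-60.4 -59.7] z 35.1 slope 0.2 1928
(33, 37) y [-20.4  -1.5  24.5] x0 [-63.6 -63.5] z 36.2 slope 19.1 125
(33, 37) y [61.5 63.3 65.6] x0 [-59.6 -58.7] z 35.1 slope -0.0 2629
(37, 43) y [-20.4   2.5  25.1] x0 [-63.2 -62. ] z 39.2 slope 0.1 37445
(54, 60) y [-32.9 -22.4 -19.5] x0 [-14.1 -13.9] z 57.2 slope 14.4 529
(54, 60) y [24.3 27.  37.6] x0 [-13.9 -13.8] z 57.1 slope -14.5 529
```

Emit:
move_arm(plan=[0.5,0.003,0,0,0,0,0,0.5,0.006,0,0,0,0,0,0.5,0.009,0,0,0,0,0,0.5,0.009,0,-0.002,0,0,0,0.5,0.009,0,-0.004,0,0,0,0.5,0.009,0,-0.005,0,0,0,0.5,0.009,0,-0.005,0,0,0])

```text
time_s: 19.7
position: [544.9, 146.9, 35.3]
eef_rot: [[-0.241, -0.003, -0.971], [0.971, -0.0, -0.241], [0.0, -1.0, 0.003]]
wrist_force: [-7.4, -1.2, 7.9]
grip_width: 43.6
```

```bash
python3 - <<'E'
from h import *
s=brief(); print(w2r(s['position']))
p=vision.read_camera('wrist'); save(p,'w16'); W=cloud(p,wristT(s,p)); rackrep(W)
E
```

```text
t 19.7 pos [544.9 146.9  35.3] jaw 103.93 down [-0.003 -0.    -1.   ] F [-7.4 -1.2  7.9] grip 43.6
[ 0.57928342 11.96746116]
(33, 37) y [-30.  -27.9 -26. ] x0 [-60.4 -59.6] z 35.1 slope -0.2 2041
(33, 37) y [61.6 63.4 65.6] x0 [-59.7 -58.7] z 35.1 slope 0.1 2510
(37, 43) y [-11.   11.8  34.4] x0 [-59.8 -58.5] z 39.3 slope 0.1 36921
(54, 60) y [-23.4 -12.7 -10.1] x0 [-10.4 -10.1] z 57.2 slope 14.2 507
(54, 60) y [33.5 36.3 46.8] x0 [-10.4 -10.2] z 57.0 slope -14.6 526
```

View pics/w16.png

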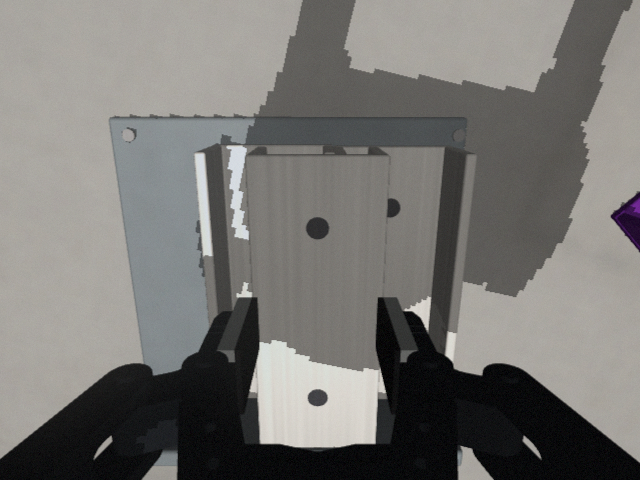

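Emit:
move_arm(plan=[0.72,0,0,0,0,0,0,0.72,0,0,0,0,0,0,0.72,0,0,0,0,0,0,0.72,0,-0.02,0,0,0,0,0.72,0,-0.05,0,0,0,0,0.72,0,-0.1,0,0,0,0,0.72,0,-0.15,0.02,0,0,0,0.72,0,-0.17,0.03,0,0,0,0.72,0,-0.17,0.03,0,0,0,0.72,0,-0.17,0.03,0,0,0])

```text
time_s: 20.75
position: [516.4, 139.6, 205.5]
eef_rot: [[-0.241, -0.001, -0.971], [0.971, 0.0, -0.241], [0.0, -1.0, 0.001]]
wrist_force: [0.3, -0.2, 0.0]
grip_width: 61.3
```

```bash
python3 - <<'E'
from h import *
s=brief(); print(w2r(s['position']))
p=vision.read_camera('wrist'); save(p,'w17'); W=cloud(p,wristT(s,p)); rackrep(W)
p=vision.read_camera('side'); cv2.imwrite('pics/s17.png',cv2.cvtColor(cv2.resize(p['color'][130:310,210:450],(800,600)),cv2.COLOR_RGB2BGR))
W=cloud(p)
for l in ['dye_bottle','oil_bottle']:
    for r in spotter.cut_out(p,l)[:2]: print(l,round(r['confidence'],2),np.round(np.nanmedian(W[r['region']],0)))
E
```

```text
t 20.75 pos [516.4 139.6 205.5] jaw 103.92 down [-0.001  0.    -1.   ] F [ 0.3 -0.2  0. ] grip 61.3
[-28.76223616  11.82234303]
(33, 37) y [-29.9 -27.9 -26. ] x0 [-60.3 -58.9] z 35.2 slope -0.0 749
(33, 37) y [61.9 63.8 65.9] x0 [-59.7 -58.2] z 35.2 slope 0.0 747
(37, 43) y [-11.   12.2  34.9] x0 [-59.6 -58.2] z 39.3 slope 0.1 8737
dye_bottle 0.9 [ 648. -101.   37.]
oil_bottle 0.67 [365.  76.  32.]
```

View pics/w17.png

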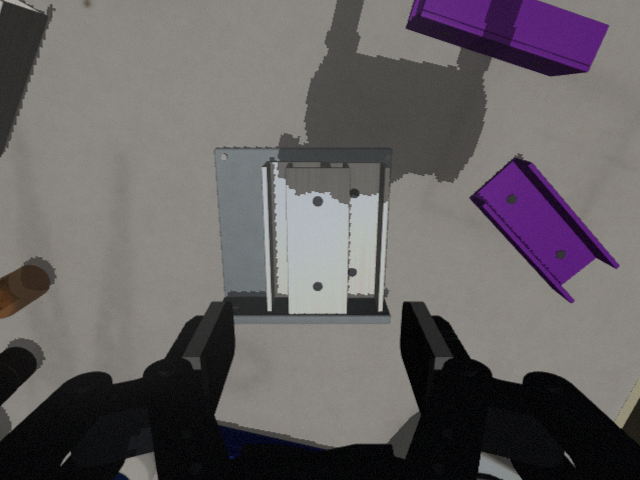

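View pics/s17.png

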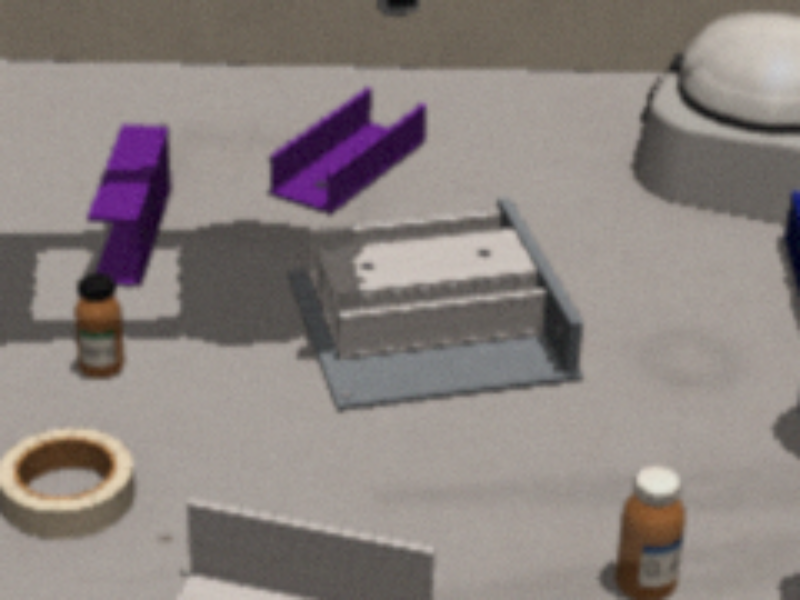

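```bash
python3 -c "
from h import *
print(env.finish_job())"
```

```text
the job is handed in; nothing more can be done
None
```

The job is done and handed in at about 21 s of the 54 s allowed; no verdict was reported.

**What I did:** I gripped the loose lower channel by its outer flange, slid it across until it butted the riveted one, and pushed it home against the end stop. I then picked up the top channel, stood it in the riveted trough, and tipped it open-down over the pair with an open finger. Finally I gripped its web edges, moved it across to about y = 12 mm and pushed it home.

**Last checks:** measured in the rack frame from the wrist camera (calibration good to about 2 mm):

| Check | Measured | Limit |
|---|---|---|
| lower_channel, y | about -5.9 mm | -8.2 to -4 mm |
| lower_channel, x | about -0.6 mm | ±3.5 mm |
| top_channel, height of middle | about 24.3 mm | 21.5 to 27 mm |
| top_channel, y | about 12 mm | 0 to 36 mm |
| top_channel, x | end level with the riveted channel's | ±3.5 mm |
| top_channel, angle to the rack | about 0.1° | 4° (0.07 rad) |

Both bottles read within 1 mm of where they started, and the gripper was clear of everything.

**What went wrong on the way:**
- My first attempt to tip the channel, with shut fingers, failed and I had to redo it with the open finger.
- During the last grip on the web edges the gripper read about 44 mm on a 48 mm web, so the hold was shallow, but the channel moved as intended.

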